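Hold the saucepan handle home for screwing

ROBOT

A 6-joint arm with a two-finger parallel gripper is mounted at the origin on a cart in front of the work surface, level with it; the furniture and walls round the work are solid. World frame = base frame: x ahead of the robot, y to its left, z up, the work surface at z = 0. Lengths are in mm, angles in rad, forces in N, time in s.
With the tool pointing down it reaches from about 300 to 850 mm from the base axis. Payload 5.4 kg.
Tool frame: the origin (TCP) lies at the very end of the fingers, on their centre line; the grasp point (between the pads) lies manip.hold_point_z behind it (manip.hold_point_z is the distance from the TCP to the grasp point, in mm); x points along the fingers, y is the direction in which the jaws open and shut, and the axes are right-handed (so a half turn about x gives the same grasp; the last joint's range is limited). The gripper opens to 85 mm and grips with 20 to 120 N. Pads are 22 mm wide; open, the fingers measure 114 mm over their backs; the gripper's body (76 mm by 85 mm) begins 54 mm behind the grasp point. The pads swing forward as they close: fully open they stand 13 mm farther back than shut.
Start: joints at [1.085, 0.158, 1.597, -0, 1.386, -0.21], TCP at [156.593, 553.249, 231.299] pointing down, gripper open.
Joint ranges: [-2.91, 2.91], [-0.94, 2.29], [0.18, 2.7], [-1.29, 4.43], [0.17, 2.64], [-3, 3]. Speed limits (rad/s): [2.57, 2.57, 3.14, 3.14, 3.14, 3.14].

INTERFACE

Orientations are given as a 3x3 rotation matrix whose columns are the frame's x, y, z axes.
In Python, from cell import status, optics, manip, models gives the robot as it stands.
- The arm moves only by the tool step_arm, never from a script. Its argument "steps" is a list of rows, each an object of numbers: "wx", "wy", "wz": the turn, a rotation vector about the tool's x, y, z in rad; "x", "y", "z": the shift along the tool's x, y, z in units of 25 mm (1.0 is 25 mm); "grip": the closure in counts, from 0 (fully open) to 255 (shut). A call has 1 to 20 rows; each row shifts and turns the commanded pose from where the row before left it, along the tool's axes as they then stand; what a row does not reach is not made up. A row lasts 1/8 s, in which the tool goes at most 62.5 mm and 10.7 degrees, less where a joint would pass 70% of its speed; a pose out of reach is approached as far as the arm can. A call is refused whole if a number of a shift passes 1 or a number of a turn 0.188, either way. A call with a gripper value outside its range is refused whole. The fingers move at their own pace and stop on an object; the grip force is fixed at half the most. Time passes only in rows, so rows that do not move let the fingers close. It gives the time, the measured TCP pose, the force and the opening at its end, in the units of the state.
- status.read_state(): the state, without advancing time (a new reading comes with each control period).
- optics.read_camera(name): name is "scene" or "top" or "wrist"; returns the picture (420x560x3 uint8, red, green, blue); there is no depth.
- optics.get_calibration(name): a dict with "camera_matrix" (3x3 intrinsics, pixels), "camera_from_world" (4x4, takes a point from world to camera coordinates). Camera axes: x right, y up, looking along -z (the intrinsics and any distortion apply to the point x, -y, -z); pixel columns grow to the right and rows downward; lengths in mm; the calibration is good to about 2 mm. A picture is of the moment at which its call begins: read the wrist's pose just before it. get_calibration takes no time and is no camera call; for the wrist camera it gives the pose at the moment of the call.
- manip.sign_off(): hands the job in, once; it reports no verdict.
Trained networks look in the newest picture that a camera, given by its name, has taken for a name from the list of things; names that differ only in an ending like _2 or _b are one class to them, and where a whole thing is asked for, a point or a joint stands for the part that bears it (a point fixed in the world has none). Each returns a list of dicts, best first, with "score" (0 to 1); they miss things now and then, are a little off and sometimes report something else, mostly with a low value. They report only what shows in the picture. A call takes as long as a camera call.
- models.look_for(camera, name): "at" ([column, row] as shares, 0 to 1, of the picture: columns of its width, rows of its height, amid what is visible of it).
The state is a dict: "time_s": time; "joint_pos": joint angles; "joint_velocities": joint speeds; "joint_torque": joint torques, N m; "eef_pos": TCP position; "tcp_rot": TCP orientation; "wrist_force": force on the tool from outside, world axes, zero at the start; "ft_torque": the same for the moment, N m; "finger_gap": finger opening in mm.
Only numpy, scipy, OpenCV 4.12 (cv2) and the standard library are available. Lean on these libraries where they do the work, as an engineer would, in place of code of your own. Each camera call takes 0.05 s, during which the arm holds its last target.

TASK

The saucepan's handle has come off. Pick it up, slip its socket over the bright metal tongue on the side of the pan with the screw hole facing up, and hold it level and fully home, flush against the pan's mounting plate, with a steady push of about 12 N (no less than 6, no more than 18), so that I can drive the screw from above. Hold it by the grip, well clear of the screw hole, never ram it against the pan, leave the screwdriver, the screw and the mug alone, and finish while still holding and pushing: do not let go.

Things in the scene. Friction and masses are not known exactly. Their poses are not given: they have to be found in the camera images.
- pan_handle: Loose saucepan handle, straight black plastic, 170 mm long (plus a 22 mm wire loop at the tail), 90 to 180 g, lying on its underside on the worktop. Origin: underside plane, mid-length; x along it to the socket end (x = +85 mm), z up. Grip (x -55 to +20 mm): 26 mm wide in y, z 3 to 27 mm. Front block (x +55 to +85 mm): 30 mm wide and high.
- handle_socket (a point): Centre of the socket's mouth in the handle's front face: (85, 0, 15) mm in the handle's frame, same axes. The socket, lined with metal, is 18.4 mm wide (y), 12.4 mm high (z) and 30 mm deep toward -x.
- screw_hole (a point): The screw hole, a dark spot in a 10 mm ring, in the top of the handle's front block: (73, 0, 30) mm in the handle's frame. The other person's screwdriver comes down here: hold the handle by the grip, with the middle of the fingers at x below +20 mm.
- pan: Dark grey saucepan without its handle, 160 mm across, 85 mm high, backed against the splashback; it stands firm and does not give under the push. Origin: centre of its underside. Its tongue points along -x, toward the robot's side, turned up to 20 degrees left or right; z up.
- pan_mount (a point): Centre of the front face of the pan's upright bright metal mounting plate (36 x 36 mm), 94 mm from the pan's axis, 52 mm above the worktop, axes as the pan's. From it a level tongue stands out 26 mm to -x, 16 mm wide, 10 mm high, its last 12 mm tapering to 10 x 5. The handle is home when handle_socket meets this point, x axes in line. Both faces are hard; only the arm gives.
- screwdriver: Screwdriver with a wooden handle, 190 mm, lying on the worktop; leave alone. Origin: underside; x along it toward the tip.
- screw: Small steel screw, 28 mm long, lying near the front edge; leave alone. Origin: underside, mid-length.
- mug: Green mug, 95 mm high, 128 mm over its handle, standing to the left of the pan; leave alone. Origin: centre of its underside.

How it is judged (in metres and radians):
On the way, in this order (a step that is already met when the one before it is completed fails the run):
1. the handle is lifted off the worktop in the fingers (height (world z) of pan_handle above 0.02 m and contact force between the fingers and pan_handle above 1 N), for 0.2 s.
2. the socket is slipped over the tongue (x of handle_socket in the frame of pan_mount between -0.02 and 0.002 m and y of handle_socket in the frame of pan_mount between -0.006 and 0.006 m and z of handle_socket in the frame of pan_mount between -0.006 and 0.006 m), for 0.1 s.
At the end, for the whole second after the job is handed in: At the end and for a second after, the fingers hold the handle by its grip, over 50 mm from the screw hole; its face is within 2 mm of the plate, centred to 3 mm, in line to 4 degrees, level and right way up to 7 degrees, at rest, pressing on the pan with 6 to 18 N (x of handle_socket in the frame of pan_mount between -0.002 and 0.002 m and y of handle_socket in the frame of pan_mount between -0.003 and 0.003 m and z of handle_socket in the frame of pan_mount between -0.003 and 0.003 m and angle between the x axis of pan_handle and the x axis of pan, either way round below 0.07 rad and angle between pan_handle's own z axis and vertical below 0.12 rad and contact force between pan_handle and pan between 6 and 18 N and contact force between the fingers and pan_handle above 2 N and x of the grasp point in the frame of pan_handle below 0.02 m and linear speed of pan_handle below 0.01 m/s); the arm keeps its last pose, push and grip.
It fails at once if the handle is rammed against the pan (over 45 N) (contact force between pan_handle and pan above 45 N).
It fails at once if the screwdriver is disturbed (distance of screwdriver from where it was at the start of the episode above 0.03 m).
It fails at once if the screw is disturbed (distance of screw from where it was at the start of the episode above 0.03 m).
It fails at once if the mug is disturbed (distance of mug from where it was at the start of the episode above 0.03 m).
It also fails if it takes over 58 s, if anything falls off the work surface, if the arm or the gripper's body presses on something with over 40 N, if the wrist force passes 120 N, or if a joint passes its speed limit or range.

## Working session

There is one attempt and no reset: what is moved stays moved. The work goes in short steps, Python scripts to look and compute and a tool call to move; the robot and the scene stay as the last step left them, time stands still between calls to the robot, and variables do not carry over. Pictures are saved under pics/ and viewed, and the job is handed in when it is done.

Besides the shell and the picture viewer there is one more tool, called after "Request:" in YAML: its name, and indented under it one key for each argument. step_arm: Moves the arm, as the interface text tells. Its arguments: {"type":"object","properties":{"steps":{"type":"array","items":{"type":"object","properties":{"wx":{"type":"number"},"wy":{"type":"number"},"wz":{"type":"number"},"x":{"type":"number"},"y":{"type":"number"},"z":{"type":"number"},"grip":{"type":"number"}}}}},"required":["steps"]}

```bash
ls; mkdir -p pics; python3 - <<'E'
from cell import status, optics, manip, models
import cv2, numpy as np
s=status.read_state(); print(s); print(manip.hold_point_z)
for c in ["scene","top","wrist"]:
    im=optics.read_camera(c); cv2.imwrite(f"pics/{c}0.png",im[:,:,::-1])
    k=optics.get_calibration(c); print(c,k)
    if c!="wrist":
        for n in ["pan_handle","handle_socket","screw_hole","pan","pan_mount","screwdriver","screw","mug"]:
            r=models.look_for(c,n)
            print(n,[(round(d["score"],2),[round(d["at"][0]*560),round(d["at"][1]*420)]) for d in r[:2]])
E
```

```text
pics
{'time_s': 0.0, 'joint_pos': array([ 1.08489692e+00,  1.59045817e-01,  1.59826716e+00,  6.56961198e-06,
        1.38616756e+00, -2.10083837e-01]), 'joint_velocities': array([ 0.00066287,  0.00134944, -0.00071894,  0.00019535, -0.00032014,
        0.00028079]), 'joint_torque': array([ 2.06633013e-03, -3.96010602e+01, -3.31429732e+01, -2.07722373e-04,
        8.55004764e-03,  4.13268003e-05]), 'eef_pos': array([156.3117398 , 552.7180373 , 230.30121107]), 'tcp_rot': array([[-8.87355921e-04,  2.72332120e-01,  9.62202904e-01],
       [-1.66634856e-03,  9.62201545e-01, -2.72333272e-01],
       [-9.99998218e-01, -1.84502197e-03, -4.00015001e-04]]), 'wrist_force': array([ 0.18726296, -0.33539756,  0.29351302]), 'ft_torque': array([ 0.06192391,  0.04667715, -0.01522774]), 'finger_gap': 85.64604653156032}
18.700000000000003
scene {'camera_matrix': array([[395.50062033,   0.        , 278.47557832],
       [  0.        , 395.50062033, 202.87218911],
       [  0.        ,   0.        ,   1.        ]]), 'camera_from_world': array([[-7.01837746e-01, -7.12246388e-01, -1.13517191e-02,
         4
[... 1097 characters left out ...]
]
screw_hole [(0.94, [401, 222])]
pan [(0.66, [272, 121]), (0.21, [400, 216])]
pan_mount []
screwdriver [(0.72, [173, 258])]
screw []
mug [(0.84, [154, 144])]
wrist {'camera_matrix': array([[340.07537536,   0.        , 278.04795741],
       [  0.        , 340.07537536, 206.74070443],
       [  0.        ,   0.        ,   1.        ]]), 'camera_from_world': array([[ 2.72415720e-01,  9.62179577e-01, -3.70914119e-04,
        -5.75164824e+02],
       [-9.26301321e-01,  2.62153413e-01, -2.70631577e-01,
         3.37377223e+01],
       [-2.60298939e-01,  7.40678740e-02,  9.62682924e-01,
        -3.77674033e+02],
       [ 0.00000000e+00,  0.00000000e+00,  0.00000000e+00,
         1.00000000e+00]])}
```

View pics/scene0.png

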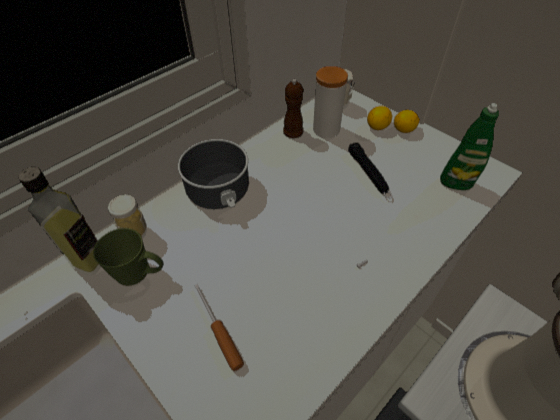

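View pics/top0.png

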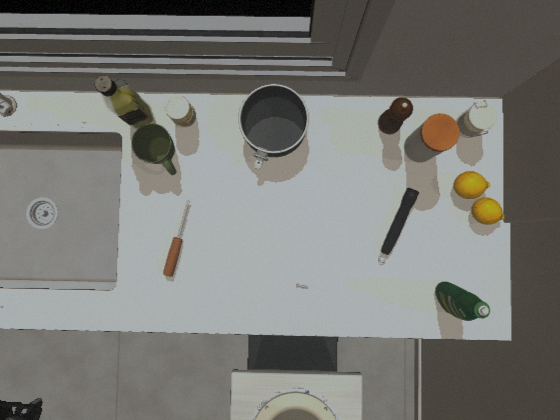

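View pics/wrist0.png

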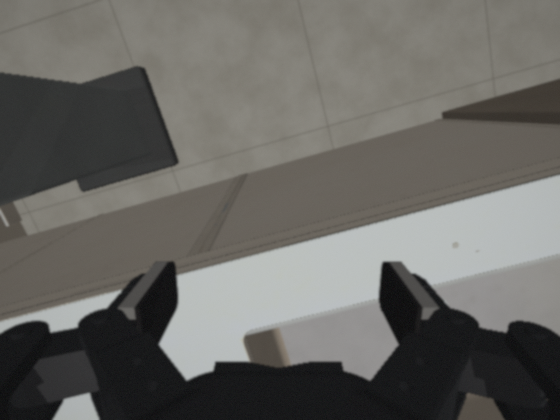

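```bash
cat > h.py <<'E'
from cell import status, optics, manip, models
import cv2, numpy as np
def ray(cam,px,K=None):
    k=K or optics.get_calibration(cam); M=k["camera_from_world"]; A=k["camera_matrix"]
    d=np.array([(px[0]-A[0,2])/A[0,0],-(px[1]-A[1,2])/A[1,1],-1.])
    R=M[:3,:3]; return -R.T@M[:3,3], R.T@d
def onz(cam,px,z,K=None):
    o,d=ray(cam,px,K); return o+d*(z-o[2])/d[2]
def proj(cam,P,K=None):
    k=K or optics.get_calibration(cam); c=k["camera_from_world"]@np.r_[P,1]; A=k["camera_matrix"]
    return np.array([A[0,2]-A[0,0]*c[0]/c[2],A[1,2]+A[1,1]*c[1]/c[2]])
E
python3 - <<'E'
from h import *
im=cv2.imread("pics/top0.png")
a=cv2.resize(im[175:275,360:440],None,fx=6,fy=6,interpolation=cv2.INTER_CUBIC)
b=cv2.resize(im[130:190,235:295],None,fx=8,fy=8,interpolation=cv2.INTER_CUBIC)
cv2.imwrite("pics/ta.png",a);cv2.imwrite("pics/tb.png",b)
im=cv2.imread("pics/scene0.png")
cv2.imwrite("pics/sb.png",cv2.resize(im[130:230,170:270],None,fx=6,fy=6,interpolation=cv2.INTER_CUBIC))
cv2.imwrite("pics/sa.png",cv2.resize(im[130:210,330:410],None,fx=7,fy=7,interpolation=cv2.INTER_CUBIC))
E
```

```text
(no output)
```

View pics/ta.png

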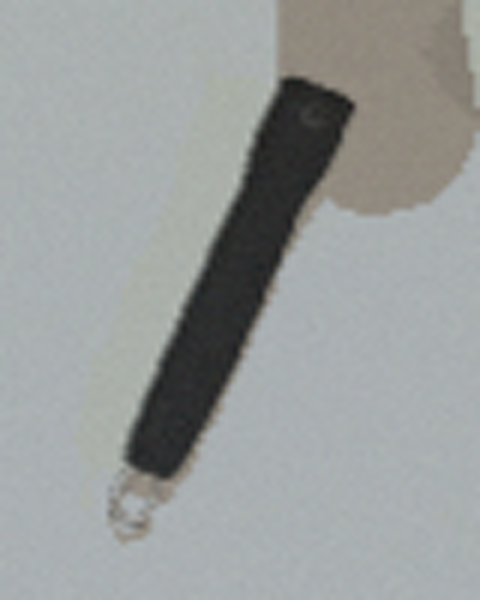

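View pics/tb.png

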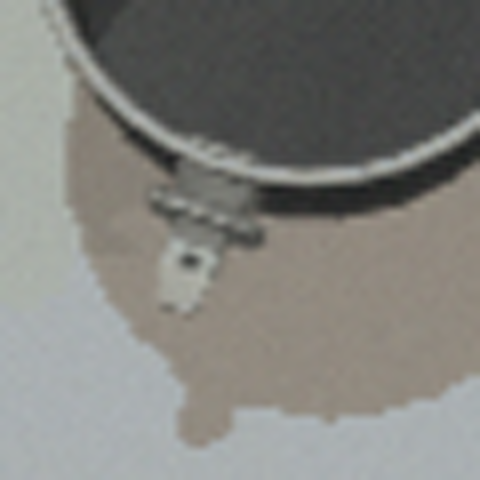

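View pics/sb.png

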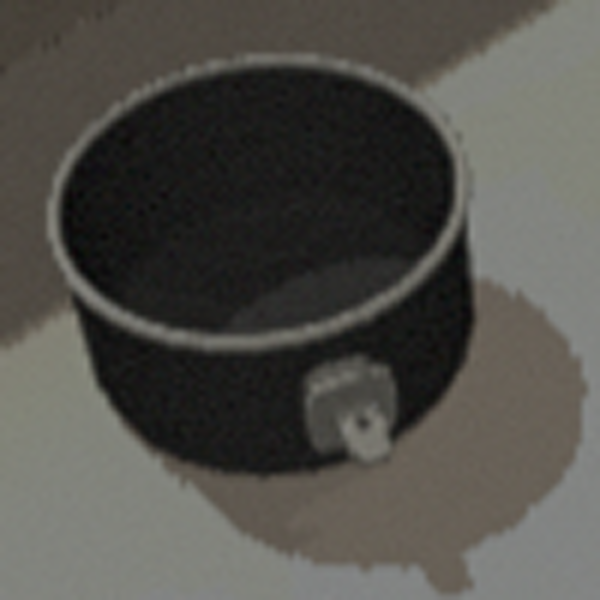

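View pics/sa.png

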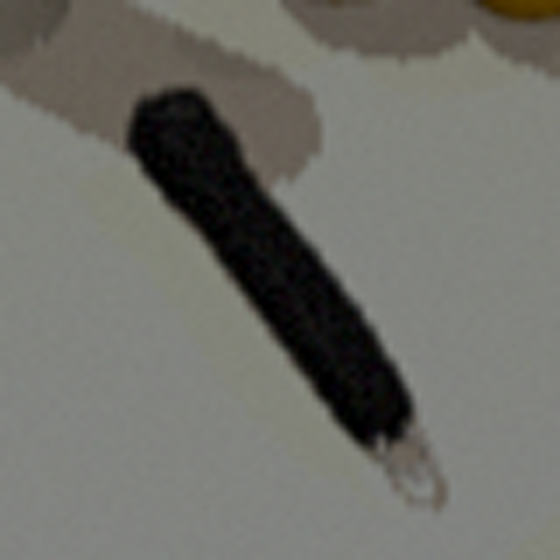

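```bash
python3 - <<'E'
from h import *
T="top"
f=lambda u,v,s,ox,oy:((u+.5)/s-.5+ox,(v+.5)/s-.5+oy)
hole=onz(T,f(313,113,6,360,175),30); tail=onz(T,f(155,468,6,360,175),20)
print("hole",hole,"tail",tail)
d=hole-tail; print("len",np.linalg.norm(d[:2]),"yaw",np.degrees(np.arctan2(d[1],d[0])))
u=d[:2]/np.linalg.norm(d[:2]); print("origin", hole[:2]-73*u, tail[:2]+85*u)
# edges: grip sides at two stations
for p in [(130,460),(180,478),(245,180),(305,205),(282,78),(354,105)]:
    print(p,onz(T,f(*p,6,360,175),15)[:2])
L=onz(T,f(150,192,8,235,130),70);R=onz(T,f(262,237,8,235,130),70)
d=L-R;print("plate",L,R,np.linalg.norm(d),"yaw",np.degrees(np.arctan2(-d[0],d[1])))
tip=onz(T,f(180,308,8,235,130),54.5);th=onz(T,f(190,261,8,235,130),57);print("tip",tip,"thole",th)
# pan rim circle from top image
im=cv2.imread("pics/top0.png"); 
pts=[onz(T,p,85)[:2] for p in [(240,121),(274,86),(307,121),(274,156),(298,97),(250,97),(298,145)]]
A=np.array([[2*x,2*y,1] for x,y in pts]);b=[x*x+y*y for x,y in pts];s=np.linalg.lstsq(A,b,rcond=None)[0];print("pan c",s[:2],np.sqrt(s[2]+s[0]**2+s[1]**2))
s=status.read_state();k=optics.get_calibration("wrist");M=k["camera_from_world"];C=-M[:3,:3].T@M[:3,3]
print("cam in tool",s["tcp_rot"].T@(C-s["eef_pos"]), s["tcp_rot"].T@M[:3,:3].T)
E
```

```text
hole [ 592.30883058 -269.08519839   30.        ] tail [ 448.43883343 -208.55115084   20.        ]
len 156.08634467593168 yaw -22.819176692009133
origin [ 525.02229239 -240.77403843] [ 526.78617242 -241.51620011]
(130, 460) [ 451.3709799  -199.40631231]
(180, 478) [ 444.52653374 -219.61948489]
(245, 180) [ 565.9114718  -245.26317604]
(305, 205) [ 556.17946455 -269.6171966 ]
(282, 78) [ 607.9118688 -260.1054854]
(354, 105) [ 597.39661439 -289.36640326]
plate [675.78453346 113.27115039  70.        ] [662.98174503  79.93124549  70.        ] 35.71359194881243 yaw -21.007186245174704
tip [643.733148  104.6104197  54.5      ] thole [657.52200672 101.79646247  57.        ]
pan c [750.94273147  66.51199054] 80.49748678914244
cam in tool [-141.18838978    0.33426979  -69.68734495] [[ 3.71824179e-04  2.70612834e-01 -9.62688192e-01]
 [ 9.99999921e-01  3.30791293e-05  3.95533870e-04]
 [ 1.38881429e-04 -9.62688264e-01 -2.70612801e-01]]
```

Request:
step_arm:
  steps:
    - {"y":-0.98,"z":0.85}
    - {"y":-0.98,"z":0.85}
    - {"y":-0.98,"z":0.85}
    - {"y":-0.98,"z":0.85}
    - {"y":-0.98,"z":0.85}
    - {"y":-0.98,"z":0.85}
    - {"y":-0.98,"z":0.85}
    - {"y":-0.98,"z":0.85}
    - {"y":-0.98,"z":0.85}
    - {"y":-0.98,"z":0.85}
    - {"y":-0.98,"z":0.85}
    - {"y":-0.98,"z":0.85}
    - {"y":-0.98,"z":0.85}
    - {"y":-0.98,"z":0.85}
    - {"y":-0.98,"z":0.85}
    - {"y":-0.98,"z":0.85}
    - {"y":-0.98,"z":0.85}
    - {"y":-0.98,"z":0.85}
    - {"y":-0.98,"z":0.85}
    - {"y":-0.98,"z":0.85}

```text
invalid input
```

Request:
step_arm:
  steps:
    - {"y":-0.98,"z":0.85}
    - {"y":-0.98,"z":0.85}
    - {"y":-0.98,"z":0.85}
    - {"y":-0.98,"z":0.85}
    - {"y":-0.98,"z":0.85}
    - {"y":-0.98,"z":0.85}
    - {"y":-0.98,"z":0.85}
    - {"wx":0.18}
    - {"wx":0.18}
    - {"wx":0.18}
    - {"wx":0.18}
    - {"wx":0.18}
    - {"wx":0.18}
    - {"wx":0.18}
    - {"wx":0.18}
    - {"wx":0.18}

```text
invalid input
```

Request:
step_arm:
  steps:
    - {"wx":0.18}
    - {"wx":0.18}
    - {"wx":0.18}
    - {"wx":0.18}
    - {"wx":0.18}
    - {"wx":0.18}
    - {"wx":0.18}
    - {"wx":0.18}
    - {"wx":0.18}
    - {}

```text
invalid input
```

```bash
python3 - <<'E'
from h import *
s=status.read_state();print(s["time_s"],s["eef_pos"],s["tcp_rot"],s["joint_pos"],s["wrist_force"])
k=optics.get_calibration("wrist");im=optics.read_camera("wrist");cv2.imwrite("pics/w1.png",im[:,:,::-1]);np.save("k1",k,allow_pickle=True)
for n in ["pan_handle","screw_hole"]:
    print([(d["score"],d["at"][0]*560,d["at"][1]*420) for d in models.look_for("wrist",n)])
E
```

```text
0.95 [156.59313094 553.24401859 231.31046504] [[ 1.89801981e-05  2.72282100e-01  9.62217469e-01]
 [-4.42790921e-06  9.62217469e-01 -2.72282100e-01]
 [-1.00000000e+00  9.07356613e-07  1.94687186e-05]] [ 1.08490500e+00  1.58372575e-01  1.59700818e+00 -1.91770159e-05
  1.38620695e+00 -2.10123861e-01] [0.47787323 0.63582456 0.22887095]
[]
[]
```

View pics/w1.png

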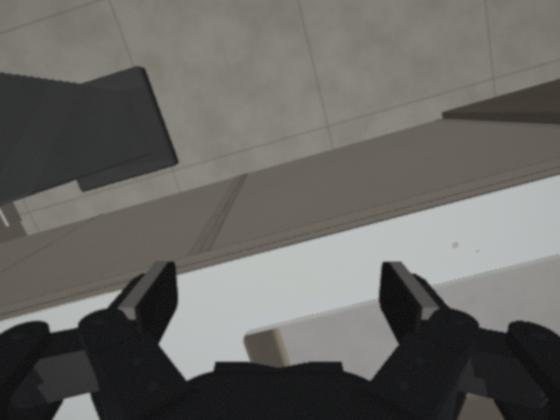

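Request:
step_arm:
  steps:
    - {"x":0,"y":-0.98,"z":0.85,"wx":0,"wy":0,"wz":0,"grip":0}
    - {"x":0,"y":-0.98,"z":0.85,"wx":0,"wy":0,"wz":0,"grip":0}

```text
time_s: 1.35
eef_pos: [184.3, 493.9, 231.3]
tcp_rot: [[0.0, 0.272, 0.962], [-0.0, 0.962, -0.272], [-1.0, -0.0, 0.0]]
wrist_force: [0.3, -0.4, -0.4]
finger_gap: 85.4
```

Request:
step_arm:
  steps:
    - {"x":0,"y":-0.98,"z":0.85,"wx":0,"wy":0,"wz":0,"grip":0}
    - {"x":0,"y":-0.98,"z":0.85,"wx":0,"wy":0,"wz":0,"grip":0}
    - {"x":0,"y":-0.98,"z":0.85,"wx":0,"wy":0,"wz":0,"grip":0}
    - {"x":0,"y":-0.98,"z":0.85,"wx":0,"wy":0,"wz":0,"grip":0}
    - {"x":0,"y":-0.98,"z":0.85,"wx":0,"wy":0,"wz":0,"grip":0}
    - {"x":0,"y":-0.98,"z":0.85,"wx":0,"wy":0,"wz":0,"grip":0}
    - {"x":0,"y":-0.98,"z":0.85,"wx":0,"wy":0,"wz":0,"grip":0}
    - {"x":0,"y":-0.98,"z":0.85,"wx":0,"wy":0,"wz":0,"grip":0}
    - {"x":0,"y":-0.98,"z":0.85,"wx":0,"wy":0,"wz":0,"grip":0}
    - {"x":0,"y":-0.98,"z":0.85,"wx":0,"wy":0,"wz":0,"grip":0}
    - {"x":0,"y":-0.98,"z":0.85,"wx":0,"wy":0,"wz":0,"grip":0}
    - {"x":0,"y":-0.98,"z":0.85,"wx":0,"wy":0,"wz":0,"grip":0}
    - {"x":0,"y":-0.98,"z":0.85,"wx":0,"wy":0,"wz":0,"grip":0}
    - {"x":0,"y":-0.98,"z":0.85,"wx":0,"wy":0,"wz":0,"grip":0}
    - {"x":0,"y":-0.98,"z":0.85,"wx":0,"wy":0,"wz":0,"grip":0}
    - {"x":0,"y":-0.98,"z":0.85,"wx":0,"wy":0,"wz":0,"grip":0}
    - {"x":0,"y":-0.98,"z":0.85,"wx":0,"wy":0,"wz":0,"grip":0}
    - {"x":0,"y":-0.98,"z":0.85,"wx":0,"wy":0,"wz":0,"grip":0}

```text
time_s: 3.6
eef_pos: [432.5, -35.0, 231.5]
tcp_rot: [[0.0, 0.273, 0.962], [-0.0, 0.962, -0.273], [-1.0, 0.0, 0.0]]
wrist_force: [-0.4, -0.1, -0.6]
finger_gap: 85.5
```

Request:
step_arm:
  steps:
    - {"x":0,"y":-0.98,"z":0.85,"wx":0,"wy":0,"wz":0,"grip":0}
    - {"x":0,"y":-0.98,"z":0.85,"wx":0,"wy":0,"wz":0,"grip":0}
    - {"x":0,"y":-0.98,"z":0.85,"wx":0,"wy":0,"wz":0,"grip":0}
    - {"x":0,"y":-0.98,"z":0.85,"wx":0,"wy":0,"wz":0,"grip":0}
    - {"x":0,"y":-0.98,"z":0.85,"wx":0,"wy":0,"wz":0,"grip":0}
    - {"x":0,"y":-0.98,"z":0.85,"wx":0,"wy":0,"wz":0,"grip":0}
    - {"x":0,"y":-0.98,"z":0.85,"wx":0,"wy":0,"wz":0,"grip":0}
    - {"x":0,"y":0,"z":0,"wx":0.18,"wy":0,"wz":0,"grip":0}
    - {"x":0,"y":0,"z":0,"wx":0.18,"wy":0,"wz":0,"grip":0}
    - {"x":0,"y":0,"z":0,"wx":0.18,"wy":0,"wz":0,"grip":0}
    - {"x":0,"y":0,"z":0,"wx":0.18,"wy":0,"wz":0,"grip":0}
    - {"x":0,"y":0,"z":0,"wx":0.18,"wy":0,"wz":0,"grip":0}
    - {"x":0,"y":0,"z":0,"wx":0.18,"wy":0,"wz":0,"grip":0}
    - {"x":0,"y":0,"z":0,"wx":0.18,"wy":0,"wz":0,"grip":0}
    - {"x":0,"y":0,"z":0,"wx":0.18,"wy":0,"wz":0,"grip":0}
    - {"x":0,"y":0,"z":0,"wx":0.18,"wy":0,"wz":0,"grip":0}

```text
time_s: 5.6
eef_pos: [528.5, -239.5, 231.3]
tcp_rot: [[-0.0, 0.946, -0.325], [0.0, -0.325, -0.946], [-1.0, -0.0, 0.0]]
wrist_force: [-0.4, 0.1, 0.3]
finger_gap: 85.8
```

Request:
step_arm:
  steps:
    - {"x":0,"y":0,"z":0,"wx":0.18,"wy":0,"wz":0,"grip":0}
    - {"x":0,"y":0,"z":0,"wx":0.18,"wy":0,"wz":0,"grip":0}
    - {"x":0,"y":0,"z":0,"wx":0.18,"wy":0,"wz":0,"grip":0}
    - {"x":0,"y":0,"z":0,"wx":0.18,"wy":0,"wz":0,"grip":0}
    - {"x":0,"y":0,"z":0,"wx":0.18,"wy":0,"wz":0,"grip":0}
    - {"x":0,"y":0,"z":0,"wx":0.18,"wy":0,"wz":0,"grip":0}
    - {"x":0,"y":0,"z":0,"wx":0.18,"wy":0,"wz":0,"grip":0}
    - {"x":0,"y":0,"z":0,"wx":0.18,"wy":0,"wz":0,"grip":0}
    - {"x":0,"y":0,"z":0,"wx":0.18,"wy":0,"wz":0,"grip":0}
    - {"x":0,"y":0,"z":0,"wx":0,"wy":0,"wz":0,"grip":0}

```text
time_s: 6.85
eef_pos: [528.5, -239.5, 231.3]
tcp_rot: [[-0.0, -0.364, -0.932], [0.0, -0.932, 0.364], [-1.0, -0.0, 0.0]]
wrist_force: [-0.3, -0.5, -0.7]
finger_gap: 85.1
```

```bash
python3 - <<'E'
from h import *
s=status.read_state();print(s["time_s"],s["eef_pos"],s["tcp_rot"],s["joint_pos"],s["wrist_force"])
k=optics.get_calibration("wrist");im=optics.read_camera("wrist");cv2.imwrite("pics/w1.png",im[:,:,::-1]);np.save("k1",k,allow_pickle=True)
for n in ["pan_handle","screw_hole"]:
    print([(d["score"],d["at"][0]*560,d["at"][1]*420) for d in models.look_for("wrist",n)])
E
```

```text
6.85 [ 528.52180102 -239.48684358  231.28765733] [[-3.01724150e-05 -3.63727630e-01 -9.31505346e-01]
 [ 2.99455884e-05 -9.31505347e-01  3.63727629e-01]
 [-9.99999999e-01 -1.69199347e-05  3.89978038e-05]] [-6.33588450e-01  1.71945712e-01  1.58176469e+00  6.37642666e-06
  1.38792430e+00  1.30947323e+00] [-0.30943392 -0.45313199 -0.67412853]
[(0.61, 283.08, 170.604)]
[(0.55, 281.512, 174.594)]
```

View pics/w1.png

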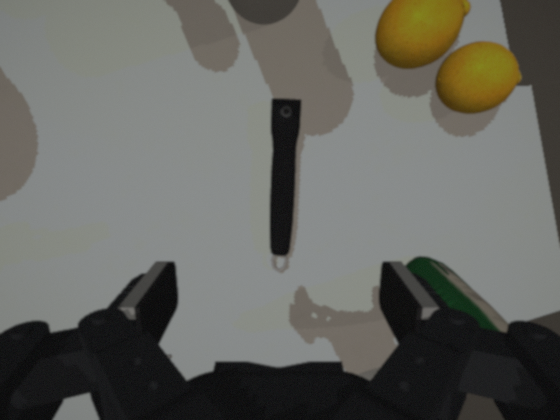

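```bash
python3 - <<'E'
from h import *
k=np.load("k1.npy",allow_pickle=True).item()
im=cv2.imread("pics/w1.png");g=im.max(2)[90:262,255:315]
# midline of dark pixels per row
for r in range(4,170,12):
    c=np.where(g[r]<70)[0]; 
    if len(c): print(r+90,c.min()+255,c.max()+255, onz(0,((c.min()+c.max())/2+255,r+90),20,k)[:2])
h=onz(0,(286,112),30,k); t=onz(0,(280,254.5),18,k);d=h-t
print(h,t,np.linalg.norm(d[:2]),np.degrees(np.arctan2(d[1],d[0])))
cv2.imwrite("pics/w1c.png",cv2.resize(im[90:270,240:330],None,fx=3,fy=3,interpolation=cv2.INTER_CUBIC))
E
```

```text
106 272 300 [ 592.70939977 -272.97180238]
118 272 299 [ 582.11294608 -268.37397707]
130 272 298 [ 571.31583648 -263.68908669]
142 273 296 [ 560.31231701 -258.91463461]
154 273 295 [ 549.09641159 -254.04802778]
166 272 294 [ 537.85156506 -248.60115378]
178 272 294 [ 526.00236246 -244.02746742]
190 271 294 [ 514.11105534 -238.86780227]
202 271 293 [ 501.98101047 -233.60454825]
214 270 292 [ 489.80235501 -227.72946588]
226 270 291 [ 477.17478313 -222.24428228]
238 271 290 [ 464.08432109 -217.16108868]
250 271 288 [ 451.12726515 -210.92972237]
[ 587.49000998 -270.72461958   30.        ] [ 445.00860665 -209.1641093    18.        ] 155.21161915051945 -23.367239854513482
```

View pics/w1c.png

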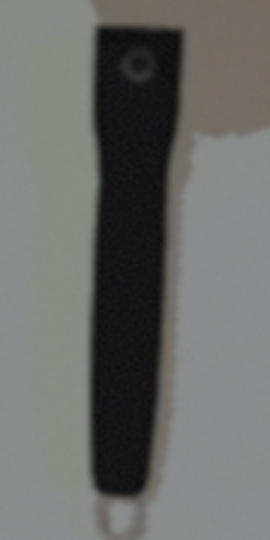

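Request:
step_arm:
  steps:
    - {"x":0.8,"y":0.18,"z":0.04,"wx":0.037,"wy":0,"wz":0,"grip":0}
    - {"x":1,"y":0,"z":0,"wx":0,"wy":0,"wz":0,"grip":0}
    - {"x":1,"y":0,"z":0,"wx":0,"wy":0,"wz":0,"grip":0}
    - {"x":1,"y":0,"z":0,"wx":0,"wy":0,"wz":0,"grip":0}
    - {"x":1,"y":0,"z":0,"wx":0,"wy":0,"wz":0,"grip":0}
    - {"x":1,"y":0,"z":0,"wx":0,"wy":0,"wz":0,"grip":0}
    - {"x":1,"y":0,"z":0,"wx":0,"wy":0,"wz":0,"grip":0}
    - {"x":0.2,"y":0,"z":0,"wx":0,"wy":0,"wz":0,"grip":0}
    - {"x":0,"y":0,"z":0,"wx":0,"wy":0,"wz":0,"grip":0}

```text
time_s: 8.12
eef_pos: [526.1, -243.4, 56.7]
tcp_rot: [[0.0, -0.399, -0.917], [-0.0, -0.917, 0.399], [-1.0, 0.0, -0.0]]
wrist_force: [-0.1, 0.1, 0.4]
finger_gap: 85.6
```

```bash
python3 - <<'E'
from h import *
s=status.read_state();print(s["time_s"],s["eef_pos"],s["wrist_force"])
k=optics.get_calibration("wrist");im=optics.read_camera("wrist");cv2.imwrite("pics/w2.png",im[:,:,::-1])
o=s["eef_pos"];R=s["tcp_rot"]
for a in (0,60,150): # plane line along -tool z from TCP down at z=30
    P=np.array([o[0],o[1],0])-R[:,2]*a;P[2]=27; print(a,proj(0,P,k))
E
```

```text
8.125 [ 526.13426131 -243.42492141   56.66738461] [-0.05707183  0.10367964  0.44412521]
0 [278.26837817 241.98652294]
60 [278.27814328 127.73438311]
150 [278.29703758 -93.32956038]
```

View pics/w2.png

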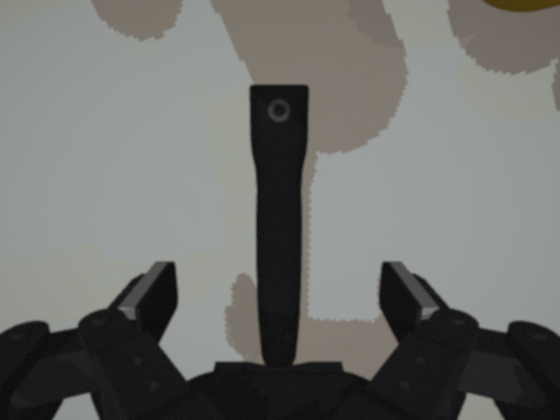

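Request:
step_arm:
  steps:
    - {"x":0.9,"y":0,"z":0,"wx":0,"wy":0,"wz":0,"grip":0}
    - {"x":0.7,"y":0,"z":0,"wx":0,"wy":0,"wz":0,"grip":0}
    - {"x":0.4,"y":0,"z":0,"wx":0,"wy":0,"wz":0,"grip":0}
    - {"x":0.12,"y":0,"z":0,"wx":0,"wy":0,"wz":0,"grip":100}
    - {"x":0,"y":0,"z":0,"wx":0,"wy":0,"wz":0,"grip":255}
    - {"x":0,"y":0,"z":0,"wx":0,"wy":0,"wz":0,"grip":255}
    - {"x":0,"y":0,"z":0,"wx":0,"wy":0,"wz":0,"grip":255}
    - {"x":0,"y":0,"z":0,"wx":0,"wy":0,"wz":0,"grip":255}
    - {"x":0,"y":0,"z":0,"wx":0,"wy":0,"wz":0,"grip":255}
    - {"x":0,"y":0,"z":0,"wx":0,"wy":0,"wz":0,"grip":255}
    - {"x":0,"y":0,"z":0,"wx":0,"wy":0,"wz":0,"grip":255}
    - {"x":0,"y":0,"z":0,"wx":0,"wy":0,"wz":0,"grip":255}

```text
time_s: 9.68
eef_pos: [526.6, -243.9, 4.2]
tcp_rot: [[0.001, -0.4, -0.917], [-0.001, -0.917, 0.4], [-1.0, 0.0, -0.002]]
wrist_force: [-0.8, 0.2, 5.8]
finger_gap: 25.0
```

Request:
step_arm:
  steps:
    - {"x":-0.4,"y":0,"z":0,"wx":0,"wy":0,"wz":0,"grip":255}
    - {"x":-0.8,"y":0,"z":0,"wx":0,"wy":0,"wz":0,"grip":255}
    - {"x":-0.8,"y":0,"z":0,"wx":0,"wy":0,"wz":0,"grip":255}
    - {"x":-1,"y":0,"z":0,"wx":0,"wy":0,"wz":0,"grip":255}
    - {"x":-1,"y":0,"z":0,"wx":0,"wy":0,"wz":0,"grip":255}
    - {"x":-1,"y":0,"z":0,"wx":0,"wy":0,"wz":0,"grip":255}
    - {"x":-1,"y":0,"z":0,"wx":0,"wy":0,"wz":0,"grip":255}
    - {"x":0,"y":0,"z":0,"wx":0,"wy":0,"wz":0,"grip":255}

```text
time_s: 10.68
eef_pos: [527.6, -244.5, 156.9]
tcp_rot: [[0.005, -0.4, -0.917], [-0.004, -0.917, 0.4], [-1.0, 0.001, -0.006]]
wrist_force: [0.4, -0.3, -1.5]
finger_gap: 24.7
```

Request:
step_arm:
  steps:
    - {"x":0,"y":-0.965,"z":0.33,"wx":0,"wy":0,"wz":0,"grip":255}
    - {"x":0,"y":-0.965,"z":0.33,"wx":0,"wy":0,"wz":0,"grip":255}
    - {"x":0,"y":-0.965,"z":0.33,"wx":0,"wy":0,"wz":0,"grip":255}
    - {"x":0,"y":-0.965,"z":0.33,"wx":0,"wy":0,"wz":0,"grip":255}
    - {"x":0,"y":-0.965,"z":0.33,"wx":0,"wy":0,"wz":0,"grip":255}
    - {"x":0,"y":-0.965,"z":0.33,"wx":0,"wy":0,"wz":0,"grip":255}
    - {"x":0,"y":-0.965,"z":0.33,"wx":0,"wy":0,"wz":0,"grip":255}
    - {"x":0,"y":-0.965,"z":0.33,"wx":0,"wy":0,"wz":0,"grip":255}
    - {"x":0,"y":-0.965,"z":0.33,"wx":0,"wy":0,"wz":0,"grip":255}
    - {"x":0,"y":-0.965,"z":0.33,"wx":0,"wy":0,"wz":0,"grip":255}
    - {"x":0,"y":-0.965,"z":0.33,"wx":0,"wy":0,"wz":0,"grip":255}
    - {"x":0,"y":-0.965,"z":0.33,"wx":0,"wy":0,"wz":0,"grip":255}
    - {"x":0,"y":-0.965,"z":0.33,"wx":0,"wy":0,"wz":0,"grip":255}
    - {"x":0,"y":-0.965,"z":0.33,"wx":0,"wy":0,"wz":0,"grip":255}
    - {"x":0,"y":-0.965,"z":0.33,"wx":-0.06,"wy":0,"wz":0,"grip":255}
    - {"x":0,"y":0,"z":0,"wx":0,"wy":0,"wz":0,"grip":255}
    - {"x":0,"y":0,"z":0,"wx":0,"wy":0,"wz":0,"grip":255}

```text
time_s: 12.8
eef_pos: [556.7, 137.3, 152.7]
tcp_rot: [[-0.001, -0.345, -0.939], [-0.001, -0.939, 0.345], [-1.0, 0.001, 0.001]]
wrist_force: [0.5, -0.7, -1.4]
finger_gap: 24.7
```

```bash
python3 - <<'E'
from h import *
s=status.read_state();print(s["time_s"],s["eef_pos"],s["tcp_rot"],s["wrist_force"],s["ft_torque"])
np.save("s3",s,allow_pickle=True)
k=optics.get_calibration("wrist");im=optics.read_camera("wrist");cv2.imwrite("pics/w3.png",im[:,:,::-1]);np.save("k3",k,allow_pickle=True)
im=optics.read_camera("scene");cv2.imwrite("pics/s3.png",im[:,:,::-1])
im=optics.read_camera("top");cv2.imwrite("pics/t3.png",im[:,:,::-1])
E
```

```text
12.8 [556.69657198 137.33383159 152.67507778] [[-1.13958979e-03 -3.44619990e-01 -9.38741585e-01]
 [-5.11001574e-04 -9.38741872e-01  3.44620715e-01]
 [-9.99999220e-01  8.72424678e-04  8.93679299e-04]] [ 0.52969996 -0.70390853 -1.40521919] [-0.00314804 -0.04696407  0.01010161]
```

View pics/w3.png

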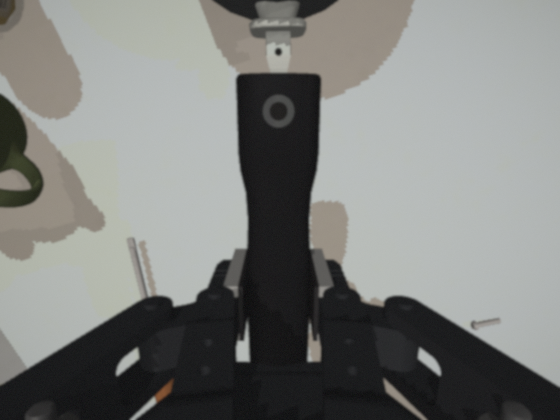

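View pics/s3.png

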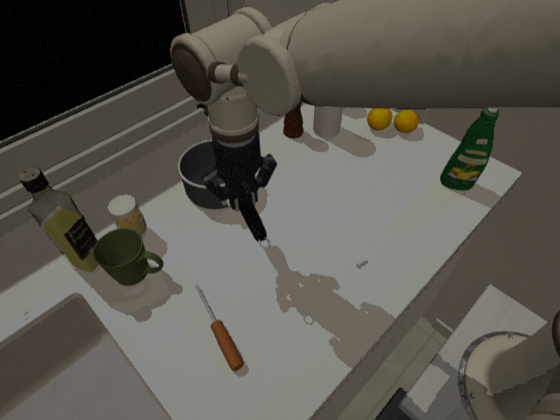

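```bash
python3 - <<'E'
from h import *
im=cv2.imread("pics/w3.png")
cv2.imwrite("pics/w3c.png",cv2.resize(im[0:130,215:345],None,fx=6,fy=6,interpolation=cv2.INTER_CUBIC)[:600])
E
```

```text
(no output)
```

View pics/w3c.png

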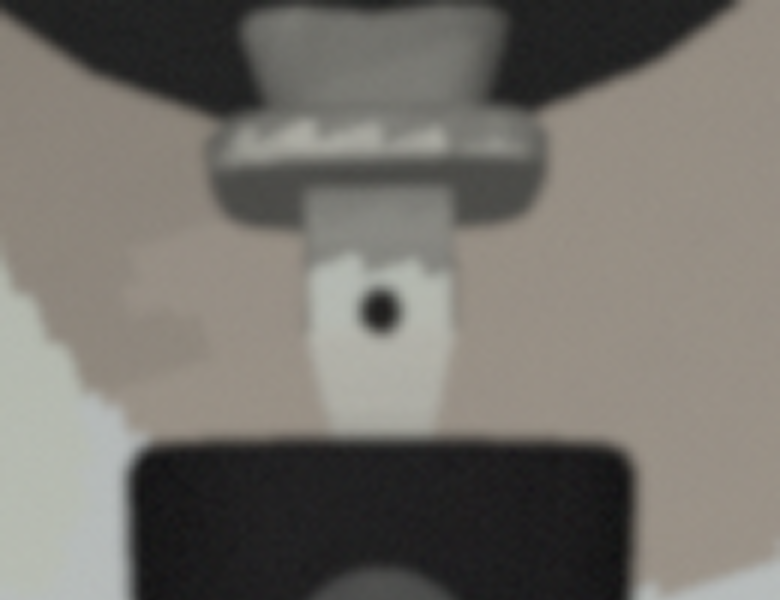

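```bash
python3 - <<'E'
from h import *
k=np.load("k3.npy",allow_pickle=True).item();s=np.load("s3.npy",allow_pickle=True).item()
o=s["eef_pos"];R=s["tcp_rot"]
f=lambda u,v:((u+.5)/6-.5+215,(v+.5)/6-.5)
rel=lambda n,p,z:print(n,(lambda d:(round(float(-R[:,2]@d),1),round(float(R[:,1]@d),1)))(onz(0,p,z,k)-o))
rel("face",f(380,443),178.5); rel("hhole",(278.3,110.5),178.5)
rel("faceL",f(133,450),178.5);rel("faceR",f(632,450),178.5)
rel("thole",f(380,311),57);rel("plateL",f(215,162),70);rel("plateR",f(545,160),70)
rel("shoulderL",f(308,335),57);rel("shR",f(453,335),57);rel("baseL",f(303,187),57);rel("baseR",f(455,187),57)
im=cv2.imread("pics/w3.png")
for r in (80,90,100,120,130,200,220,240):
    c=np.where(im[r,225:335].max(1)<70)[0]+225;print(r,c.min(),c.max())
E
```

```text
face (79.5, -0.3)
hhole (68.2, -0.1)
faceL (79.2, -13.3)
faceR (79.2, 13.1)
thole (104.3, -0.2)
plateL (115.9, -16.6)
plateR (116.1, 16.1)
shoulderL (102.0, -7.9)
shR (102.0, 7.6)
baseL (116.3, -8.3)
baseR (116.3, 7.6)
80 237 319
90 237 319
100 238 318
120 238 318
130 239 318
200 247 309
220 249 307
240 249 308
```

Request:
step_arm:
  steps:
    - {"x":0.7,"y":0.03,"z":0,"wx":-0.009,"wy":0,"wz":0,"grip":255}
    - {"x":0.9,"y":0,"z":0,"wx":0,"wy":0,"wz":0,"grip":255}
    - {"x":0.9,"y":0,"z":0,"wx":0,"wy":0,"wz":0,"grip":255}
    - {"x":0.9,"y":0,"z":0,"wx":0,"wy":0,"wz":0,"grip":255}
    - {"x":0.7,"y":0,"z":0,"wx":0,"wy":0,"wz":0,"grip":255}
    - {"x":0.35,"y":0,"z":0,"wx":0,"wy":0,"wz":0,"grip":255}
    - {"x":0,"y":0,"z":0,"wx":0,"wy":0,"wz":0,"grip":255}
    - {"x":0,"y":0,"z":0,"wx":0,"wy":0,"wz":0,"grip":255}
    - {"x":0,"y":0,"z":0,"wx":0,"wy":0,"wz":0,"grip":255}
    - {"x":0,"y":0,"z":0,"wx":0,"wy":0,"wz":0,"grip":255}

```text
time_s: 14.2
eef_pos: [557.3, 137.2, 42.6]
tcp_rot: [[0.001, -0.335, -0.942], [0.0, -0.942, 0.335], [-1.0, -0.0, -0.001]]
wrist_force: [-0.5, 0.7, -0.7]
finger_gap: 24.8
```

```bash
cat > look.py <<'E'
from h import *
import sys
n=sys.argv[1]
s=status.read_state();print(s["time_s"],s["eef_pos"],s["wrist_force"],s["ft_torque"]);print(s["tcp_rot"])
np.save("s"+n,s,allow_pickle=True)
k=optics.get_calibration("wrist");im=optics.read_camera("wrist")[:,:,::-1];cv2.imwrite(f"pics/w{n}.png",im);np.save("k"+n,k,allow_pickle=True)
b=np.clip(im.astype(float)*1.3,0,255).astype(np.uint8)
cv2.imwrite(f"pics/w{n}c.png",cv2.resize(b[0:140,200:360],None,fx=5,fy=5,interpolation=cv2.INTER_CUBIC)[:600])
im=optics.read_camera("scene")[:,:,::-1];cv2.imwrite(f"pics/s{n}.png",cv2.resize(im[110:260,150:350],None,fx=4,fy=4,interpolation=cv2.INTER_CUBIC))
E
python3 look.py 4
```

```text
14.2 [557.30696526 137.21016604  42.62605303] [-0.46680905  0.65383977 -0.70537657] [0.02485641 0.00953999 0.01632958]
[[ 1.07001854e-03 -3.35495956e-01 -9.42041039e-01]
 [ 4.88594562e-05 -9.42041559e-01  3.35496197e-01]
 [-9.99999426e-01 -4.05014765e-04 -9.91609786e-04]]
```

View pics/w4c.png

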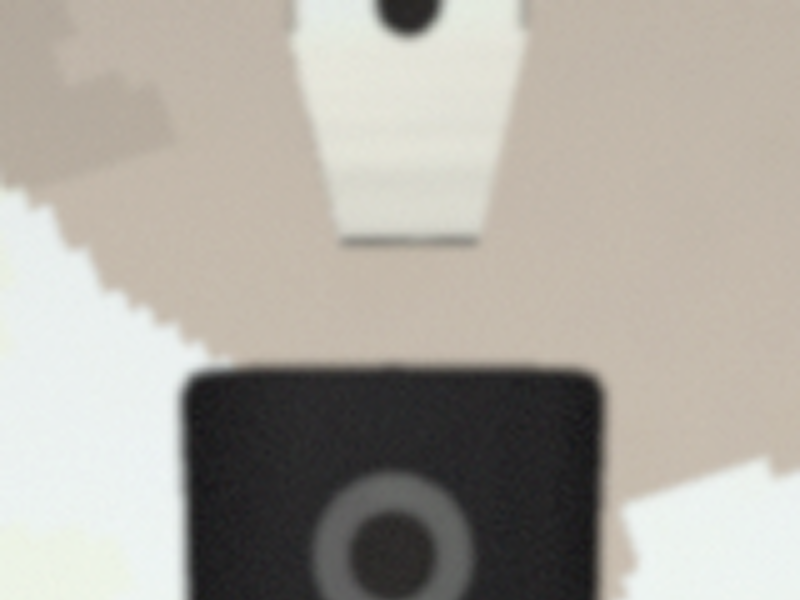

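View pics/s4.png

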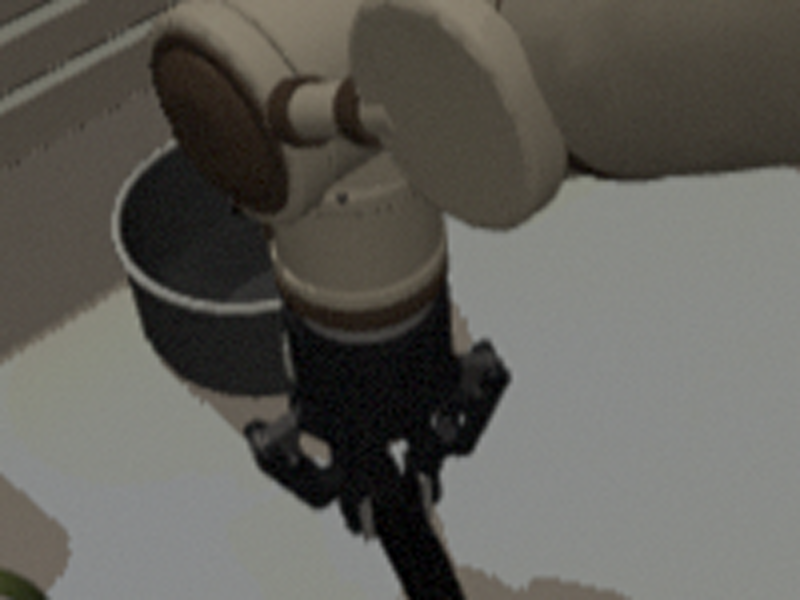

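```bash
python3 - <<'E'
from h import *
s2=status.read_state();print(s2["time_s"],s2["eef_pos"],s2["tcp_rot"][:,0])
k=np.load("k4.npy",allow_pickle=True).item();s=np.load("s4.npy",allow_pickle=True).item()
o=s["eef_pos"];R=s["tcp_rot"];zt=o[2]-4.2+30
f=lambda u,v:((u+.5)/5-.5+200,(v+.5)/5-.5)
rel=lambda n,p,z:print(n,(lambda d:(round(float(-R[:,2]@d),1),round(float(R[:,1]@d),1)))(onz(0,p,z,k)-o))
rel("hhole",f(394,555),zt);rel("face",f(395,370),zt)
rel("ringL",f(312,555),zt);rel("ringR",f(476,555),zt)
rel("tipL",f(340,238),54.5);rel("tipR",f(479,238),54.5)
rel("shL",f(294,35),57);rel("shR",f(525,35),57);rel("thole",f(409,8),57)
E
```

```text
14.3 [557.07154056 137.18698289  42.34083336] [ 4.84171932e-04 -1.00271383e-05 -9.99999883e-01]
hhole (68.2, -0.1)
face (79.5, -0.0)
ringL (68.2, -5.5)
ringR (68.2, 5.3)
tipL (89.5, -3.8)
tipR (89.5, 5.9)
shL (101.5, -6.7)
shR (101.5, 8.6)
thole (103.0, 0.9)
```

Request:
step_arm:
  steps:
    - {"x":0.04,"y":0.04,"z":0,"wx":0,"wy":0,"wz":0,"grip":255}
    - {"x":0,"y":0,"z":-0.2,"wx":0,"wy":0,"wz":0,"grip":255}
    - {"x":0,"y":0,"z":-0.2,"wx":0,"wy":0,"wz":0,"grip":255}
    - {"x":0,"y":0,"z":0,"wx":0,"wy":0,"wz":0,"grip":255}
    - {"x":0,"y":0,"z":0,"wx":0,"wy":0,"wz":0,"grip":255}
    - {"x":0,"y":0,"z":0,"wx":0,"wy":0,"wz":0,"grip":255}
    - {"x":0,"y":0,"z":0,"wx":0,"wy":0,"wz":0,"grip":255}

```text
time_s: 15.18
eef_pos: [565.9, 132.9, 41.0]
tcp_rot: [[-0.0, -0.335, -0.942], [0.0, -0.942, 0.335], [-1.0, 0.0, 0.0]]
wrist_force: [-1.0, 0.3, -1.3]
finger_gap: 24.8
```

```bash
python3 look.py 5
```

```text
15.175 [565.86430736 132.9183396   41.03716715] [-1.02199322  0.30501291 -1.34538196] [-0.00678903 -0.02348009  0.02483344]
[[-1.17372793e-04 -3.35466192e-01 -9.42052238e-01]
 [ 1.70106143e-05 -9.42052245e-01  3.35466193e-01]
 [-9.99999993e-01  2.33497166e-05  1.16277789e-04]]
```

View pics/w5c.png

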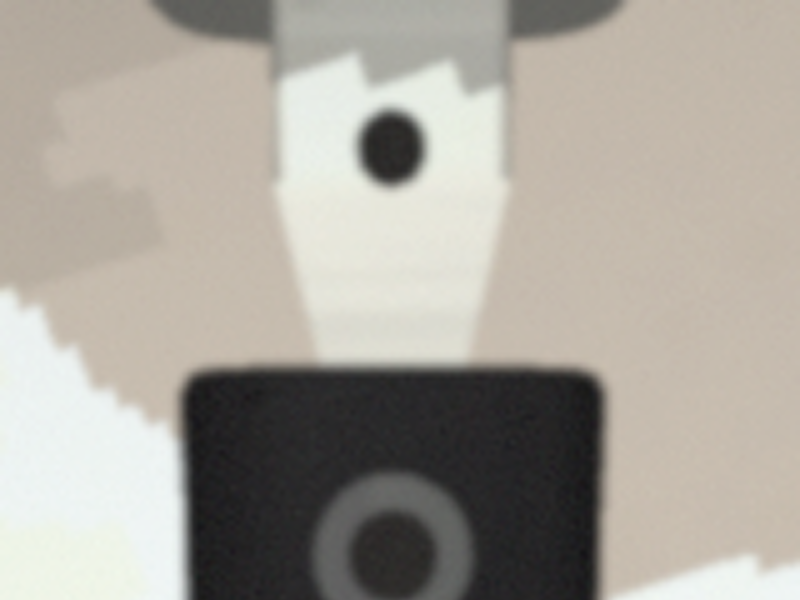

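Request:
step_arm:
  steps:
    - {"x":0,"y":0,"z":-0.15,"wx":0,"wy":0,"wz":0,"grip":255}
    - {"x":0,"y":0,"z":-0.15,"wx":0,"wy":0,"wz":0,"grip":255}
    - {"x":0,"y":0,"z":-0.15,"wx":0,"wy":0,"wz":0,"grip":255}
    - {"x":0,"y":0,"z":-0.15,"wx":0,"wy":0,"wz":0,"grip":255}
    - {"x":0,"y":0,"z":0,"wx":0,"wy":0,"wz":0,"grip":255}
    - {"x":0,"y":0,"z":0,"wx":0,"wy":0,"wz":0,"grip":255}
    - {"x":0,"y":0,"z":0,"wx":0,"wy":0,"wz":0,"grip":255}

```text
time_s: 16.15
eef_pos: [579.9, 127.9, 41.0]
tcp_rot: [[-0.0, -0.335, -0.942], [-0.0, -0.942, 0.335], [-1.0, 0.0, 0.0]]
wrist_force: [-0.1, -0.1, -1.3]
finger_gap: 24.6
```

```bash
python3 look.py 6
```

```text
16.15 [579.93932021 127.8886481   40.9863643 ] [-0.12848508 -0.12789061 -1.2823058 ] [-0.01954589 -0.05579458  0.03626024]
[[-2.41616140e-04 -3.35462335e-01 -9.42053589e-01]
 [-1.14229326e-05 -9.42053615e-01  3.35462347e-01]
 [-9.99999971e-01  9.18141322e-05  2.23783395e-04]]
```

View pics/w6c.png

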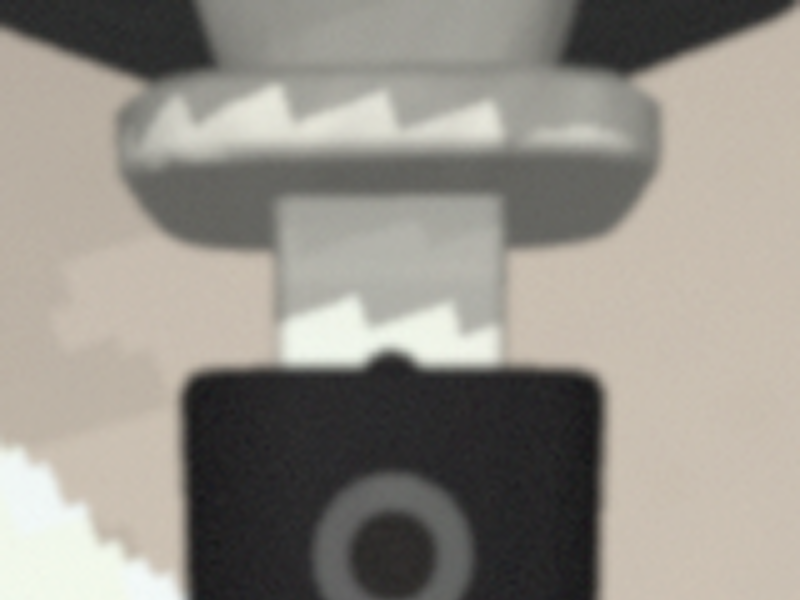

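Request:
step_arm:
  steps:
    - {"x":0,"y":-0.01,"z":-0.1,"wx":0,"wy":0,"wz":0,"grip":255}
    - {"x":0,"y":0,"z":-0.1,"wx":0,"wy":0,"wz":0,"grip":255}
    - {"x":0,"y":0,"z":-0.08,"wx":0,"wy":0,"wz":0,"grip":255}
    - {"x":0,"y":0,"z":-0.04,"wx":0,"wy":0,"wz":0,"grip":255}
    - {"x":0,"y":0,"z":0,"wx":0,"wy":0,"wz":0,"grip":255}
    - {"x":0,"y":0,"z":0,"wx":0,"wy":0,"wz":0,"grip":255}

```text
time_s: 17.0
eef_pos: [587.7, 125.4, 41.0]
tcp_rot: [[-0.0, -0.336, -0.942], [0.0, -0.942, 0.336], [-1.0, 0.0, 0.0]]
wrist_force: [0.0, -0.7, -2.3]
finger_gap: 25.1
```

```bash
python3 look.py 7
```

```text
17.0 [587.66346429 125.38733446  41.0018631 ] [ 0.02947692 -0.65676545 -2.25437063] [ 0.00464636 -0.01582269 -0.04224161]
[[-1.43555447e-04 -3.35551935e-01 -9.42021697e-01]
 [ 9.92360720e-06 -9.42021708e-01  3.35551937e-01]
 [-9.99999990e-01  3.88220551e-05  1.38562233e-04]]
```

View pics/w7c.png

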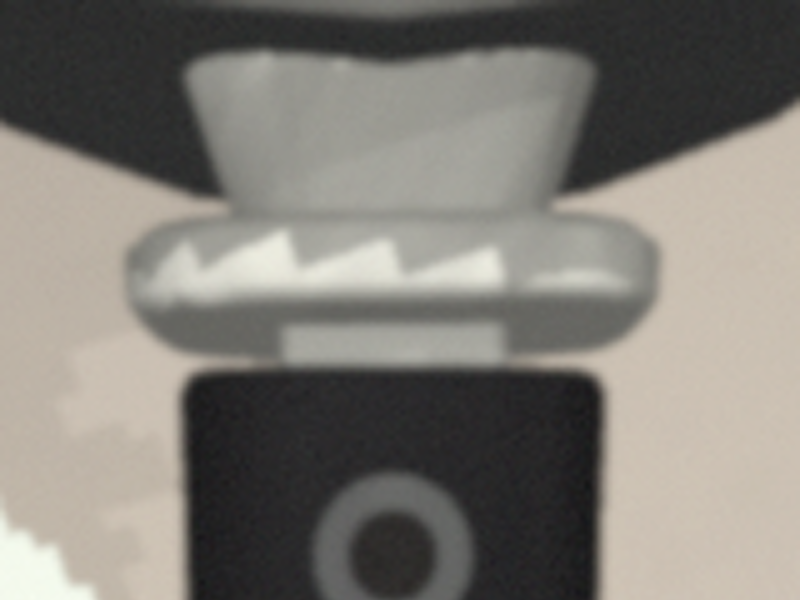

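Request:
step_arm:
  steps:
    - {"x":0,"y":0,"z":-0.04,"wx":0,"wy":0,"wz":0,"grip":255}
    - {"x":0,"y":0,"z":-0.03,"wx":0,"wy":0,"wz":0,"grip":255}
    - {"x":0,"y":0,"z":0,"wx":0,"wy":0,"wz":0,"grip":255}
    - {"x":0,"y":0,"z":0,"wx":0,"wy":0,"wz":0,"grip":255}

```text
time_s: 17.6
eef_pos: [589.4, 124.8, 41.0]
tcp_rot: [[-0.0, -0.336, -0.942], [-0.0, -0.942, 0.336], [-1.0, 0.0, 0.0]]
wrist_force: [0.8, -0.6, -1.7]
finger_gap: 24.8
```

Request:
step_arm:
  steps:
    - {"x":0,"y":0,"z":-0.02,"wx":0,"wy":0,"wz":0,"grip":255}
    - {"x":0,"y":0,"z":0,"wx":0,"wy":0,"wz":0,"grip":255}

```text
time_s: 17.85
eef_pos: [589.9, 124.6, 41.1]
tcp_rot: [[0.0, -0.336, -0.942], [-0.0, -0.942, 0.336], [-1.0, 0.0, -0.0]]
wrist_force: [-0.1, -0.1, -1.7]
finger_gap: 25.2
```

Request:
step_arm:
  steps:
    - {"x":0,"y":0,"z":-0.02,"wx":0,"wy":0,"wz":0,"grip":255}
    - {"x":0,"y":0,"z":0,"wx":0,"wy":0,"wz":0,"grip":255}

```text
time_s: 18.1
eef_pos: [590.4, 124.4, 41.1]
tcp_rot: [[0.0, -0.336, -0.942], [-0.0, -0.942, 0.336], [-1.0, 0.0, -0.0]]
wrist_force: [0.4, 0.1, -1.2]
finger_gap: 24.8
```

Request:
step_arm:
  steps:
    - {"x":0,"y":0,"z":-0.02,"wx":0,"wy":0,"wz":0,"grip":255}
    - {"x":0,"y":0,"z":0,"wx":0,"wy":0,"wz":0,"grip":255}

```text
time_s: 18.35
eef_pos: [590.8, 124.3, 41.0]
tcp_rot: [[-0.0, -0.336, -0.942], [0.0, -0.942, 0.336], [-1.0, 0.0, 0.0]]
wrist_force: [-0.5, -0.5, -1.3]
finger_gap: 24.9
```

Request:
step_arm:
  steps:
    - {"x":0,"y":0,"z":-0.01,"wx":0,"wy":0,"wz":0,"grip":255}
    - {"x":0,"y":0,"z":0,"wx":0,"wy":0,"wz":0,"grip":255}

```text
time_s: 18.6
eef_pos: [590.8, 124.3, 41.0]
tcp_rot: [[-0.001, -0.336, -0.942], [0.0, -0.942, 0.336], [-1.0, 0.0, 0.001]]
wrist_force: [-2.6, 1.2, -1.2]
finger_gap: 25.0
```

```bash
python3 look.py 8
```

```text
18.6 [590.79491549 124.27307403  40.9908774 ] [-2.62469008  1.21268238 -1.20666114] [0.0409047  0.14138797 0.00424166]
[[-5.65017296e-04 -3.35519368e-01 -9.42033139e-01]
 [ 6.66021395e-05 -9.42033300e-01  3.35519385e-01]
 [-9.99999838e-01  1.26832833e-04  5.54611415e-04]]
```

View pics/w8c.png

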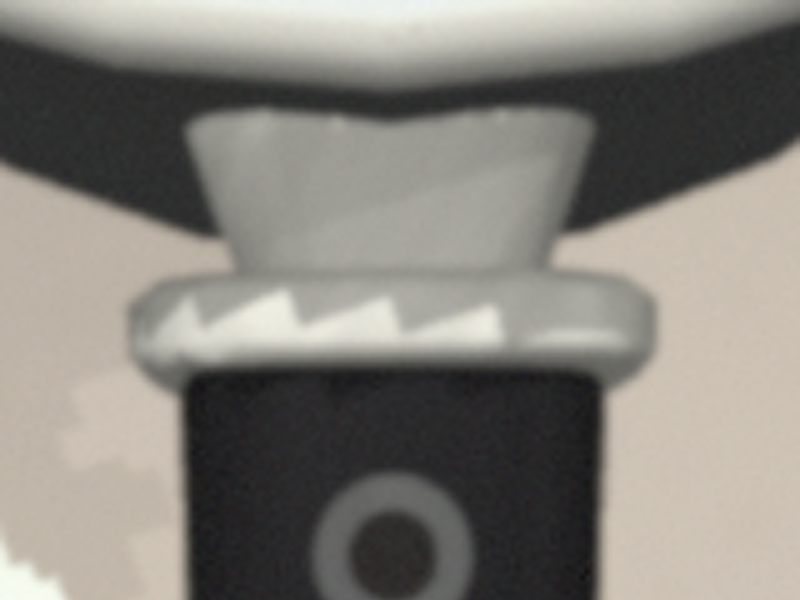

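Request:
step_arm:
  steps:
    - {"x":0,"y":0,"z":-0.01,"wx":0,"wy":0,"wz":0,"grip":255}
    - {"x":0,"y":0,"z":0,"wx":0,"wy":0,"wz":0,"grip":255}
    - {"x":0,"y":0,"z":0,"wx":0,"wy":0,"wz":0,"grip":255}

```text
time_s: 19.08
eef_pos: [590.8, 124.3, 40.9]
tcp_rot: [[-0.001, -0.335, -0.942], [0.0, -0.942, 0.335], [-1.0, 0.0, 0.001]]
wrist_force: [-3.3, 1.8, 0.3]
finger_gap: 25.1
```

Request:
step_arm:
  steps:
    - {"x":0,"y":0,"z":-0.01,"wx":0,"wy":0,"wz":0,"grip":255}
    - {"x":0,"y":0,"z":0,"wx":0,"wy":0,"wz":0,"grip":255}
    - {"x":0,"y":0,"z":0,"wx":0,"wy":0,"wz":0,"grip":255}

```text
time_s: 19.45
eef_pos: [590.8, 124.2, 40.9]
tcp_rot: [[-0.002, -0.335, -0.942], [0.0, -0.942, 0.335], [-1.0, 0.0, 0.002]]
wrist_force: [-5.3, 1.9, 2.0]
finger_gap: 24.8
```

Request:
step_arm:
  steps:
    - {"x":-0.01,"y":0,"z":-0.015,"wx":0,"wy":0,"wz":0,"grip":255}
    - {"x":0,"y":0,"z":-0.01,"wx":0,"wy":0,"wz":0,"grip":255}
    - {"x":0,"y":0,"z":0,"wx":0,"wy":0,"wz":0,"grip":255}
    - {"x":0,"y":0,"z":0,"wx":0,"wy":0,"wz":0,"grip":255}
    - {"x":0,"y":0,"z":0,"wx":0,"wy":0,"wz":0,"grip":255}

```text
time_s: 20.08
eef_pos: [590.8, 124.2, 40.9]
tcp_rot: [[-0.003, -0.335, -0.942], [0.0, -0.942, 0.335], [-1.0, 0.001, 0.003]]
wrist_force: [-7.1, 2.1, 1.7]
finger_gap: 24.9
```

```bash
python3 look.py 9
```

```text
20.075 [590.79116462 124.2207186   40.89691308] [-7.07042558  2.13175065  1.6769393 ] [0.29377829 0.90769301 0.05954344]
[[-3.01527178e-03 -3.35286233e-01 -9.42111485e-01]
 [ 4.05056110e-04 -9.42116100e-01  3.35286579e-01]
 [-9.99995372e-01  6.29372150e-04  2.97654583e-03]]
```

View pics/w9c.png

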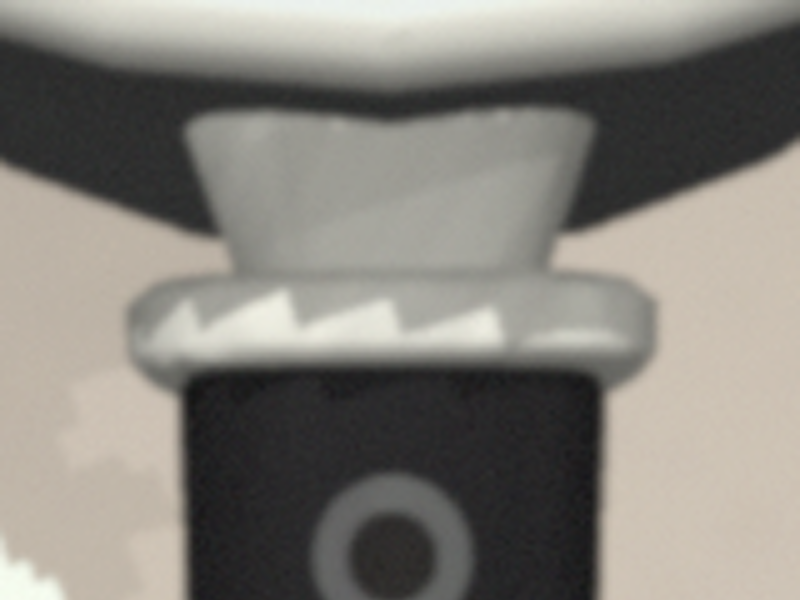

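Request:
step_arm:
  steps:
    - {"x":0,"y":0,"z":-0.015,"wx":0,"wy":0,"wz":0,"grip":255}
    - {"x":0,"y":0,"z":-0.015,"wx":0,"wy":0,"wz":0,"grip":255}
    - {"x":0,"y":0,"z":0,"wx":0,"wy":0,"wz":0,"grip":255}
    - {"x":0,"y":0,"z":0,"wx":0,"wy":0,"wz":0,"grip":255}
    - {"x":0,"y":0,"z":0,"wx":0,"wy":0,"wz":0,"grip":255}

```text
time_s: 20.8
eef_pos: [590.8, 124.2, 40.8]
tcp_rot: [[-0.005, -0.335, -0.942], [0.001, -0.942, 0.335], [-1.0, 0.001, 0.005]]
wrist_force: [-9.6, 2.4, 3.9]
finger_gap: 25.1
```

Request:
step_arm:
  steps:
    - {"x":-0.02,"y":0,"z":-0.01,"wx":0,"wy":0,"wz":0,"grip":255}
    - {"x":0,"y":0,"z":0,"wx":0,"wy":0,"wz":0,"grip":255}
    - {"x":0,"y":0,"z":0,"wx":0,"wy":0,"wz":0,"grip":255}
    - {"x":0,"y":0,"z":0,"wx":0,"wy":0,"wz":0,"grip":255}
    - {"x":0,"y":0,"z":0,"wx":0,"wy":0,"wz":0,"grip":255}

```text
time_s: 21.42
eef_pos: [590.8, 124.2, 41.0]
tcp_rot: [[-0.005, -0.335, -0.942], [0.001, -0.942, 0.335], [-1.0, 0.001, 0.005]]
wrist_force: [-9.8, 2.4, 2.2]
finger_gap: 25.0
```

```bash
python3 look.py 10
```

```text
21.425 [590.75773734 124.16720157  40.96324649] [-9.77145499  2.42441299  2.16712371] [0.37053538 1.12128323 0.08941902]
[[-5.25295921e-03 -3.35189442e-01 -9.42136107e-01]
 [ 7.44980021e-04 -9.42150156e-01  3.35190287e-01]
 [-9.99985926e-01  1.05886833e-03  5.19878578e-03]]
```

View pics/w10.png

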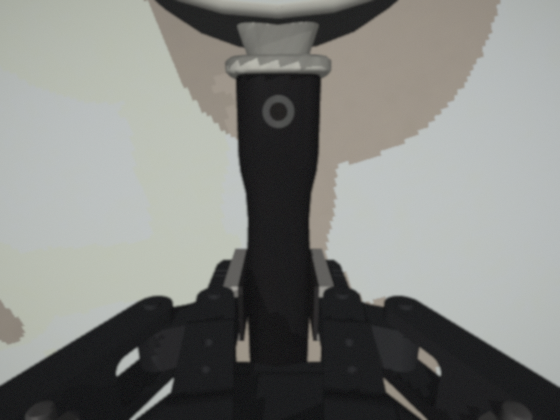

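Request:
step_arm:
  steps:
    - {"x":-0.01,"y":0,"z":-0.015,"wx":0,"wy":0,"wz":0,"grip":255}
    - {"x":0,"y":0,"z":0,"wx":0,"wy":0,"wz":0,"grip":255}
    - {"x":0,"y":0,"z":0,"wx":0,"wy":0,"wz":0,"grip":255}
    - {"x":0,"y":0,"z":0,"wx":0,"wy":0,"wz":0,"grip":255}
    - {"x":0,"y":0,"z":0,"wx":0,"wy":0,"wz":0,"grip":255}
    - {"x":0,"y":0,"z":0,"wx":0,"wy":0,"wz":0,"grip":255}

```text
time_s: 22.28
eef_pos: [590.8, 124.1, 41.0]
tcp_rot: [[-0.006, -0.335, -0.942], [0.001, -0.942, 0.335], [-1.0, 0.001, 0.006]]
wrist_force: [-9.9, 3.1, 2.3]
finger_gap: 24.7
```

Request:
step_arm:
  steps:
    - {"x":0,"y":0,"z":0,"wx":0,"wy":0,"wz":0,"grip":255}
    - {"x":0,"y":0,"z":0,"wx":0,"wy":0,"wz":0,"grip":255}
    - {"x":0,"y":0,"z":0,"wx":0,"wy":0,"wz":0,"grip":255}
    - {"x":0,"y":0,"z":0,"wx":0,"wy":0,"wz":0,"grip":255}
    - {"x":0,"y":0,"z":0,"wx":0,"wy":0,"wz":0,"grip":255}
    - {"x":0,"y":0,"z":0,"wx":0,"wy":0,"wz":0,"grip":255}

```text
time_s: 23.02
eef_pos: [590.8, 124.2, 41.0]
tcp_rot: [[-0.006, -0.335, -0.942], [0.001, -0.942, 0.335], [-1.0, 0.001, 0.006]]
wrist_force: [-9.8, 2.6, 2.5]
finger_gap: 25.2
```

```bash
python3 look.py 11; python3 - <<'E'
from h import *
s=status.read_state();R=s["tcp_rot"];print(R.T@s["wrist_force"],np.abs(s["joint_velocities"]).max())
E
```

```text
23.025 [590.75851974 124.15306501  41.02350952] [-9.80025905  2.59560237  2.54753158] [0.43342686 1.32059926 0.13548102]
[[-6.03290001e-03 -3.35053724e-01 -9.42179710e-01]
 [ 8.81189223e-04 -9.42198272e-01  3.35054682e-01]
 [-9.99981414e-01  1.19111279e-03  5.97943370e-03]]
[-1.47156487  0.58606859 10.53895002] 0.0015237027767506476
```

View pics/w11c.png

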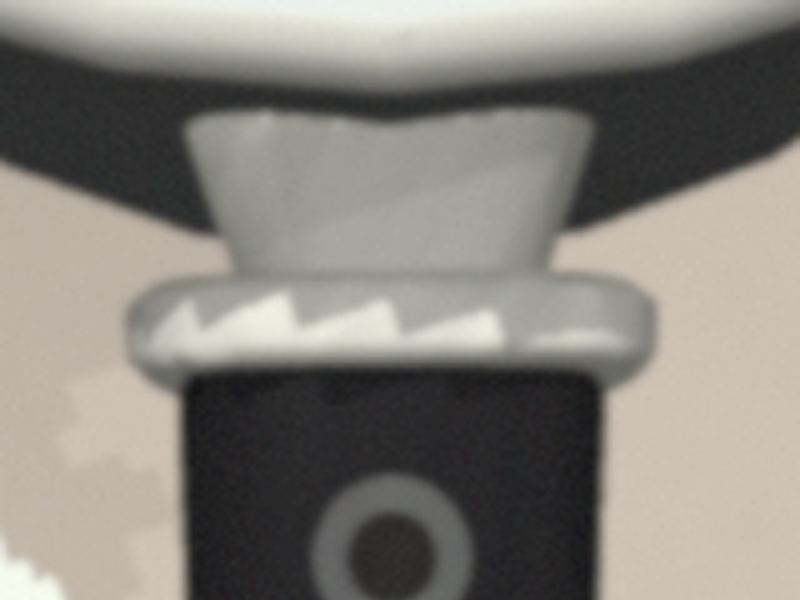

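```bash
python3 -c "
from cell import manip
print(manip.sign_off())"
```

```text
the job is handed in; nothing more can be done
None
```

The handle is on the tongue and pressed home against the mounting plate, with the screw hole facing up. I handed the job in at about 23 s with the fingers still gripping and pushing.

**What I did:** I gripped the handle by its grip, about 5 mm ahead of mid-length, so roughly 68 mm from the screw hole. I lined it up with the tongue using the wrist camera and slid it on without touching until the faces met. I then built up the push in small steps.

**Last checks:**
- **Push:** the wrist sensor read about 10.5 N along the handle and held steady to about half a newton over the last 0.75 s. Counting a few newtons of vertical force, the total on the pan is about 11 N. That is slightly under your 12 N and well inside 6 to 18.
- **Fit:** the wrist picture shows no gap between the handle's face and the plate. The handle is centred to about 0.3 mm and in line to about 1 degree.
- **Level:** the gripper's tilt was 0.3 degrees. I judged the handle's height only from the arm's reading (within about 0.2 mm of target), because the arm blocked the other camera views.
- **Other things:** the arm kept clear of the screwdriver, screw and mug throughout, though I did not re-measure where they are.

Two image measurements disagreed slightly with the given sizes. The front block looked narrower than 30 mm, which fits rounded edges, and the screw-hole ring read 10.8 mm instead of 10. Neither affected the fit. My first three move calls were refused because rows need all seven numbers, and nothing moved.

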